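# Clear the draining tray after the wash

### The arm

A 6-joint arm with a two-finger parallel gripper is mounted at the origin on the work surface. World frame = base frame: x ahead of the robot, y to its left, z up, the work surface at z = 0. Lengths are in m, angles in rad, forces in N, time in s.
With the tool pointing down it reaches from about 0.375 to 0.9 m from the base axis. Payload 3.1 kg.
Tool frame: the origin (TCP) lies midway between the tips of the shut fingers; the grasp point (between the pads) lies 19 mm behind it; z points along the fingers, y is the line along which they close (so a half turn about z gives the same grasp; the last joint's range is limited). The gripper opens to 85 mm and grips with 20 to 120 N. Pads are 22 mm wide; open, the fingers measure 114 mm over their backs; the gripper's body (76 mm by 85 mm) begins 54 mm behind the grasp point. The pads swing forward as they close: fully open they stand 13 mm farther back than shut.
Start: joints at [0.929, 0.527, 1.433, -0, 1.181, -0.178], TCP at [0.279, 0.559, 0.231] pointing down, gripper open.
Joint ranges: [-3.08, 3.08], [-0.75, 2.2], [0.22, 2.44], [-1.43, 4.57], [0, 2.65], [-2.85, 2.85]. Speed limits (rad/s): [2.79, 2.79, 3.14, 3.14, 3.14, 3.14].

### API

Orientations are given as a unit quaternion [x, y, z, w].
In Python, from station import manip gives the robot as it stands.
- The arm moves only by the tool step_arm, never from a script. Its argument "targets" is text: rows parted by semicolons, each of 4 numbers parted by spaces: the shift along the tool's x, y, z in mm, then the turn about the tool's z in degrees. A call has 1 to 12 rows; each row is the pose to reach, as a shift and turn from the pose commanded when the call began, along the tool's axes at that moment; what a row does not reach only later rows make up. A row lasts 1/10 s, in which the tool goes at most 50 mm and 8.59 degrees, less where a joint would pass 70% of its speed; a pose out of reach is approached as far as the arm can. A call with a gripper value outside its range is refused whole. "gripper" is the closure, from 0 (fully open) to 1 (shut), set as the call begins (left out, the last holds). The fingers move at their own pace and stop on an object; "squeeze" is the grip in N (left out, the last holds). Time passes only in rows, so rows that repeat a pose let the fingers close. It gives the time, the measured TCP pose, the force, the opening and the grip force at its end, in the units of the state.
- manip.sense(): the state, without advancing time (a new reading comes with each control period).
- manip.snapshot(name): name is "side" or "top"; returns the picture (384x512x3 uint8, red, green, blue); there is no depth.
- manip.get_calibration(name): a dict with "fov_y" (degrees; the focal length in pixels is half the picture's height over the tangent of half this angle, whatever the lens; pixels are square), "cx", "cy" (the principal point, pixels), "extrinsics" (4x4, takes a point from camera to world coordinates). Camera axes: x right, y down, z forward; pixel columns grow to the right and rows downward; lengths in m; the calibration is good to about 2 mm. A picture is of the moment at which its call begins. get_calibration takes no time and is no camera call.
- manip.sign_off(): hands the job in; it is judged then, once.
Trained networks look in the newest picture that a camera, given by its name, has taken for a name from the list of things; names that differ only in an ending like _2 or _b are one class to them, and where a whole thing is asked for, a point or a joint stands for the part that bears it (a point fixed in the world has none). Each returns a list of dicts, best first, with "p" (0 to 1); they miss things now and then, are a little off and sometimes report something else, mostly with a low value. They report only what shows in the picture. A call takes as long as a camera call.
- manip.recognise(camera, query): "position" ([column, row] in pixels, amid what is visible of it).
- manip.masks_of(camera, query): "pixels" (384x512 bool, what is visible of it) and "position" ([column, row] in pixels, amid what is visible of it).
- manip.mark_of(camera, query): "position" ([column, row] in pixels: a listed point, or the origin of a listed thing).
The state is a dict: "t": time; "q": joint angles; "qd": joint speeds; "tau": joint torques, N m; "tcp_pos": TCP position; "tool_rot": TCP orientation; "force": force on the tool from outside, world axes, zero at the start; "ft_torque": the same for the moment, N m; "finger_gap": opening from 0.0 (shut) to 1.0 (fully open); "gripper_force": force on a finger pad.
Only numpy, scipy, OpenCV 4.12 (cv2) and the standard library are available. Lean on these libraries where they do the work, as an engineer would, in place of code of your own. Each camera call takes 0.05 s, during which the arm holds its last target. There are 200 camera calls.

### The job

Clear the draining tray. Put each rinsed dosing cap back on its own bottle, fully down over the spout: the large cap on the jug, the medium one on the round bottle, the small one on the square bottle; and set the two dryer balls in the cups of their wooden stand, one in each.

Things in the scene. Friction and masses are not known exactly. Their poses are not given: they have to be found in the camera images.
- cap_large: Large blue plastic dosing cap: a cup standing mouth down, flat closed top; outside 63 mm across at the rim and 60 mm at the top, 50 mm high, inside 57 mm across at the mouth, wall and top 3 mm. Origin: centre of its rim (underside), z up. Starts on the tray floor, bottom of the stack. Belongs on bottle_jug, mouth down over the spout, rim on the collar; not screwed.
- cap_medium: Medium blue plastic dosing cap: a cup standing mouth down, flat closed top; outside 51 mm across at the rim and 48 mm at the top, 46 mm high, inside 45 mm across at the mouth, wall and top 3 mm. Origin: centre of its rim (underside), z up. Starts loose on the flat top of cap_large. Belongs on bottle_round, mouth down over the spout, rim on the collar; not screwed.
- cap_small: Small blue plastic dosing cap: a cup standing mouth down, flat closed top; outside 40 mm across at the rim and 37 mm at the top, 42 mm high, inside 34 mm across at the mouth, wall and top 3 mm. Origin: centre of its rim (underside), z up. Starts loose on the flat top of cap_medium. Belongs on bottle_square, mouth down over the spout, rim on the collar; not screwed.
- ball_a_center (a point): Centre of a grey felt dryer ball, 58 mm across, about 45 g, firm; at the start it lies on the tray's floor and rolls if pushed. The two balls are alike and either may go in either cup.
- ball_b_center (a point): Centre of the other grey felt dryer ball, 58 mm across, like ball_a.
- bottle_jug: Widest bottle: a jug, loop handle on its +y side (below 150 mm), white plastic, paper label, heavy, stays put. Origin on the worktop under its neck's axis, z up. The cap's rim rests on a flat collar 74 mm across, 172 mm up; above it the neck is 46 mm across for 18 mm, then a spout narrows to 18 mm across at its tip, 208 mm up. Body from its axis: 45 mm to -y, 86 to +y, 43 either way in x.
- bottle_round: Round bottle, 80 mm across, white plastic, paper label, heavy, stays put. Origin on the worktop under its neck's axis, z up. The cap's rim rests on a flat collar 60 mm across, 157 mm up; above it the neck is 35 mm across for 18 mm, then a spout narrows to 18 mm across at its tip, 193 mm up.
- bottle_square: Slimmest bottle, square, 60 by 60 mm, white plastic, paper label, heavy, stays put. Origin on the worktop under its neck's axis, z up. The cap's rim rests on a flat collar 48 mm across, 142 mm up; above it the neck is 24 mm across for 18 mm, then a spout narrows to 18 mm across at its tip, 178 mm up.
- ball_stand: Light wooden block, 180 mm long (its x) by 85 mm (its y) by 30 mm high, fixed. Origin at the centre of its underside. In its top are two round cups, 45 mm across and 20 mm deep, with centres at x = -45 and x = +45 mm, y = 0. A ball sits on a cup's edge, its centre then about 48 mm above the worktop, and settles there by itself when let go a few mm off.
- tray: White draining tray, 340 mm long (its x) by 150 mm (its y), fixed. Origin at the centre of its underside; its floor is 4 mm above the worktop, its rim 13 mm above the worktop and 4 mm thick. The stack of caps and the two balls stand in a row along its x, about 110 mm apart, one near the middle and one near each end.

How it is judged:
At the end, for the whole second after the job is handed in: Each cap upright (0.1 rad) on its own bottle (large: jug, medium: round, small: square), axis within 10 mm of the neck's, rim within 4 mm of the collar's height; one ball in each cup of the stand, centre within 10 mm of the cup's in its x and y and 40 to 54 mm up; all at rest (horizontal distance between cap_large and bottle_jug below 0.01 m and z of cap_large in the frame of bottle_jug between 0.168 and 0.176 m and angle between each of cap_large, cap_medium, cap_small's own z axis and vertical below 0.1 rad and linear speed of each of cap_large, cap_medium, cap_small below 0.02 m/s and horizontal distance between cap_medium and bottle_round below 0.01 m and z of cap_medium in the frame of bottle_round between 0.153 and 0.161 m and horizontal distance between cap_small and bottle_square below 0.01 m and z of cap_small in the frame of bottle_square between 0.138 and 0.146 m and ((x of ball_a_center in the frame of ball_stand between -0.055 and -0.035 m and y of ball_a_center in the frame of ball_stand between -0.01 and 0.01 m and z of ball_a_center in the frame of ball_stand between 0.04 and 0.054 m and x of ball_b_center in the frame of ball_stand between 0.035 and 0.055 m and y of ball_b_center in the frame of ball_stand between -0.01 and 0.01 m and z of ball_b_center in the frame of ball_stand between 0.04 and 0.054 m) or (x of ball_a_center in the frame of ball_stand between 0.035 and 0.055 m and y of ball_a_center in the frame of ball_stand between -0.01 and 0.01 m and z of ball_a_center in the frame of ball_stand between 0.04 and 0.054 m and x of ball_b_center in the frame of ball_stand between -0.055 and -0.035 m and y of ball_b_center in the frame of ball_stand between -0.01 and 0.01 m and z of ball_b_center in the frame of ball_stand between 0.04 and 0.054 m)) and linear speed of each of ball_a, ball_b below 0.03 m/s); the robot touches nothing.
It also fails if it takes over 136 s, if anything falls off the work surface, if the arm or the gripper's body presses on something with over 40 N, if the wrist force passes 120 N, or if a joint passes its speed limit or range.

## Working session

There is one attempt and no reset: what is moved stays moved. The work goes in short steps, Python scripts to look and compute and a tool call to move; the robot and the scene stay as the last step left them, time stands still between calls to the robot, and variables do not carry over. Pictures are saved under pics/ and viewed, at most 16 in all, crops included, and the job is handed in when it is done.

Besides the shell and the picture viewer there is one more tool, called after "Emit:" as a command line: name --argument value ..., lists and objects as JSON in quotes. step_arm: Moves the arm, as the interface text tells. Its arguments: {"type":"object","properties":{"targets":{"type":"string"},"gripper":{"type":"number"},"squeeze":{"type":"number"}},"required":["targets"]}

```bash
ls; mkdir -p pics; python3 - <<'E'
from station import manip
import cv2,numpy as np
np.set_printoptions(precision=4,suppress=True)
print(manip.sense())
for n in("side","top"):
    c=manip.get_calibration(n);print(n,c)
    cv2.imwrite(f"pics/{n}0.png",manip.snapshot(n)[:,:,::-1])
    for q in["cap_large","cap_medium","cap_small","ball_a_center","bottle_jug","bottle_round","bottle_square","ball_stand","tray"]:
        print(q,[(np.round(d["position"],1).tolist(),round(d["p"],2)) for d in manip.mark_of(n,q)][:3])
E
```

```text
pics
{'t': 0.0, 'q': array([ 0.9295,  0.5285,  1.4339,  0.    ,  1.1814, -0.1785]), 'qd': array([-0.0004,  0.0007, -0.0025,  0.0009,  0.0016, -0.0001]), 'tau': array([  0.    , -44.2345, -17.803 ,  -0.0001,   0.0083,   0.    ]), 'tcp_pos': array([0.2786, 0.5587, 0.2303]), 'tool_rot': array([ 0.2293,  0.9733, -0.001 , -0.0004]), 'force': array([-0.0256,  0.2267,  0.9508]), 'ft_torque': array([-0.0237, -0.0027,  0.0061]), 'gripper_force': 0.0, 'finger_gap': 1.001180788943359}
side {'fov_y': 47.941139024129114, 'cx': 248.12108635850765, 'cy': 192.39621485585786, 'extrinsics': array([[ 0.9211, -0.2138,  0.3253,  0.1728],
       [-0.3891, -0.479 ,  0.7869, -0.8135],
       [-0.0125, -0.8514, -0.5244,  0.6723],
       [ 0.    ,  0.    ,  0.    ,  1.    ]])}
cap_large [([295.1, 295.8], 0.55)]
cap_medium [([293.3, 279.6], 0.66)]
cap_small [([295.0, 261.3], 0.89)]
ball_a_center [([342.9, 274.0], 0.92)]
bottle_jug [([252.6, 184.1], 0.76)]
bottle_round [([183.2, 200.1], 0.8)]
bottle_square [([199.7, 169.0], 0.64)]
ball_stand [([279.9, 240.4], 0.96)]
tray [([299.4, 300.3], 0.64)]
top {'fov_y': 44.52372130167093, 'cx': 258.5761385007855, 'cy': 185.01649628042605, 'extrinsics': array([[-0.0112, -0.9953,  0.0966,  0.4111],
       [-0.9999,  0.0123,  0.0107,  0.0563],
       [-0.0118, -0.0965, -0.9953,  1.2854],
       [ 0.    ,  0.    ,  0.    ,  1.    ]])}
cap_large [([374.1, 193.5], 0.56)]
cap_medium [([376.7, 191.2], 0.58)]
cap_small [([380.2, 186.2], 0.83)]
ball_a_center [([378.3, 153.6], 0.75)]
bottle_jug [([198.6, 156.1], 0.8), ([375.7, 188.2], 0.38)]
bottle_round [([199.8, 227.4], 0.92), ([374.4, 193.6], 0.65), ([301.6, 167.8], 0.58)]
bottle_square [([141.9, 198.5], 0.84)]
ball_stand [([299.4, 170.6], 0.75)]
tray []
```

View pics/side0.png

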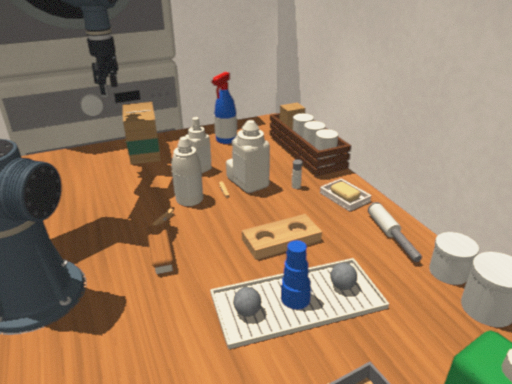

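View pics/top0.png

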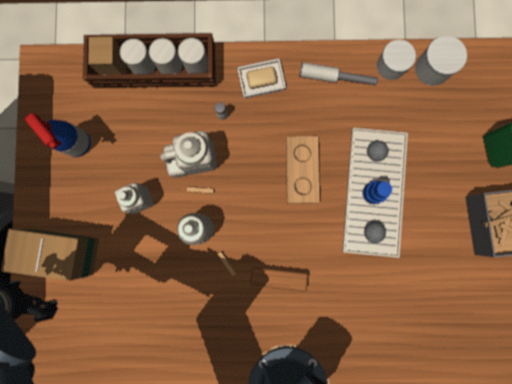

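```bash
cat > h.py <<'E'
from station import manip
import cv2,numpy as np
from scipy.optimize import least_squares
np.set_printoptions(precision=4,suppress=True)
C={n:manip.get_calibration(n) for n in("side","top")}
def proj(n,P):
    c=C[n];f=192/np.tan(np.radians(c["fov_y"])/2);P=np.atleast_2d(P)
    E=np.linalg.inv(c["extrinsics"]);p=P@E[:3,:3].T+E[:3,3]
    return p[:,:2]/p[:,2:]*f+[c["cx"],c["cy"]]
def atz(n,uv,z):
    c=C[n];f=192/np.tan(np.radians(c["fov_y"])/2);E=c["extrinsics"]
    d=E[:3,:3]@np.array([(uv[0]-c["cx"])/f,(uv[1]-c["cy"])/f,1]);o=E[:3,3]
    return (o+d*(z-o[2])/d[2])[:2]
def circ(x,y,z,r,k=48):
    a=np.linspace(0,2*np.pi,k,endpoint=False);return np.c_[x+r*np.cos(a),y+r*np.sin(a),np.full(k,z)]
E
python3 - <<'E'
from h import *
I={n:manip.snapshot(n) for n in C}
Z=dict(cap_large=.004,cap_medium=.054,cap_small=.1,ball_a_center=.033,bottle_jug=0,bottle_round=0,bottle_square=0,ball_stand=0,tray=0)
for q,z in Z.items():
    for n in C:
        print(q,n,[(atz(n,d["position"],z),round(d["p"],2)) for d in manip.mark_of(n,q)][:3])
for q in["cap_large","cap_medium","cap_small","ball_a_center"]:
    for n in C:
        for d in manip.masks_of(n,q)[:3]:
            m=d["pixels"];v,u=np.nonzero(m);print(q,n,round(d["p"],2),m.sum(),u.mean().round(1),v.mean().round(1),u.min(),u.max(),v.min(),v.max())
a=cv2.resize(I["top"][110:260,110:260],None,fx=4,fy=4,interpolation=2)
cv2.imwrite("pics/c1.png",a[:,:,::-1])
a=cv2.resize(I["side"][110:330,160:400],None,fx=2.7,fy=2.7,interpolation=2)
cv2.imwrite("pics/c2.png",a[:,:,::-1])
E
```

```text
cap_large side [(array([ 0.5066, -0.2433]), 0.58)]
cap_large top [(array([ 0.5092, -0.2423]), 0.53), (array([0.4185, 0.2362]), 0.24)]
cap_medium side [(array([ 0.5137, -0.2419]), 0.92)]
cap_medium top [(array([ 0.5163, -0.2433]), 0.61), (array([ 0.5758, -0.0421]), 0.36)]
cap_small side [(array([ 0.5153, -0.2415]), 0.76)]
cap_small top [(array([ 0.5104, -0.2457]), 0.81)]
ball_a_center side [(array([ 0.6219, -0.2521]), 0.85)]
ball_a_center top [(array([ 0.6134, -0.2521]), 0.89)]
bottle_jug side [(array([0.6142, 0.2429]), 0.93), (array([ 0.6516, -0.2252]), 0.2)]
bottle_jug top [(array([0.6208, 0.239 ]), 0.62)]
bottle_round side [(array([0.4131, 0.223 ]), 0.65)]
bottle_round top [(array([0.4169, 0.236 ]), 0.79), (array([ 0.6205, -0.2578]), 0.59), (array([ 0.5087, -0.2396]), 0.58)]
bottle_square side [(array([0.4944, 0.4088]), 0.7)]
bottle_square top [(array([0.4977, 0.396 ]), 0.79), (array([ 0.513 , -0.2496]), 0.58)]
ball_stand side [(array([ 0.582 , -0.0456]), 0.71), (array([ 0.5134, -0.2407]), 0.2)]
ball_stand top [(array([ 0.5728, -0.0412]), 0.76)]
tray side [(array([ 0.5223, -0.2515]), 0.83)]
tray top [(array([ 0.5125, -0.2428]), 0.85), (array([ 0.5155, -0.2462]), 0.38)]
cap_large side 0.82 612 295.5 296.3 281 310 281 309
cap_large top 0.56 128 368.1 196.3 362 379 184 204
cap_medium side 0.57 522 295.8 276.3 283 308 262 288
cap_small side 0.67 500 297.0 253.2 287 307 240 267
cap_small top 0.84 261 382.0 190.0 373 391 182 198
ball_a_center side 0.76 608 343.4 275.8 329 357 263 289
ball_a_center top 0.85 328 377.3 150.7 367 387 141 160
ball_a_center top 0.34 243 381.7 190.3 373 390 182 198
```

```bash
cat >> h.py <<'E'
def overlay(I,n,shapes,box,s,fn):
    x0,x1,y0,y1=box
    a=cv2.resize(I[y0:y1,x0:x1],None,fx=s,fy=s,interpolation=2)[:,:,::-1].copy()
    for P,col in shapes:
        p=(proj(n,P)-[x0,y0]+.5)*s
        cv2.polylines(a,[np.round(p).astype(int)],True,col,1)
    cv2.imwrite(fn,a)
def bottle(x,y,h,R):
    nr={.172:.023,.157:.0175,.142:.012}[h];return [(circ(x,y,h,R),(0,0,255)),(circ(x,y,h+.018,nr),(0,255,0)),(circ(x,y,h+.036,.009),(255,0,0))]
def cap(x,y,z,r,h): return [(circ(x,y,z,r),(0,0,255)),(circ(x,y,z+h,r-.0015),(0,255,0))]
E
python3 - <<'E'
from h import *
print([ (n,atz(n,uv,.033)) for n,uv in [("top",(377.3,150.7)),("side",(343.4,275.8)),("top",(375,231)),("side",(247,301))]])
I={n:manip.snapshot(n) for n in C}
S=bottle(.618,.240,.172,.037)+bottle(.415,.232,.157,.030)+bottle(.496,.401,.142,.024)
T=cap(.512,-.243,.004,.0315,.05)+cap(.512,-.243,.054,.0255,.046)+cap(.512,-.243,.1,.02,.042)
for x,y in[(.617,-.247),(.403,-.243)]: T+=[(circ(x,y,.033,.029),(0,255,255))]
for d in(-.045,.045): T+=[(circ(.576+d,-.043,.03,.0225),(255,255,0))]
i,j=I["top"],I["side"]
overlay(i,"top",S,(110,230,120,250),5,"pics/o1.png")
overlay(i,"top",T,(280,410,120,250),4.6,"pics/o2.png")
overlay(j,"side",S,(160,280,105,215),5.4,"pics/o3.png")
overlay(j,"side",T,(220,380,205,330),4.8,"pics/o4.png")
E
```

```text
[('top', array([ 0.6216, -0.2511])), ('side', array([ 0.6232, -0.2509])), ('top', array([ 0.4065, -0.2373])), ('side', array([ 0.4058, -0.2357]))]
```

View pics/o1.png

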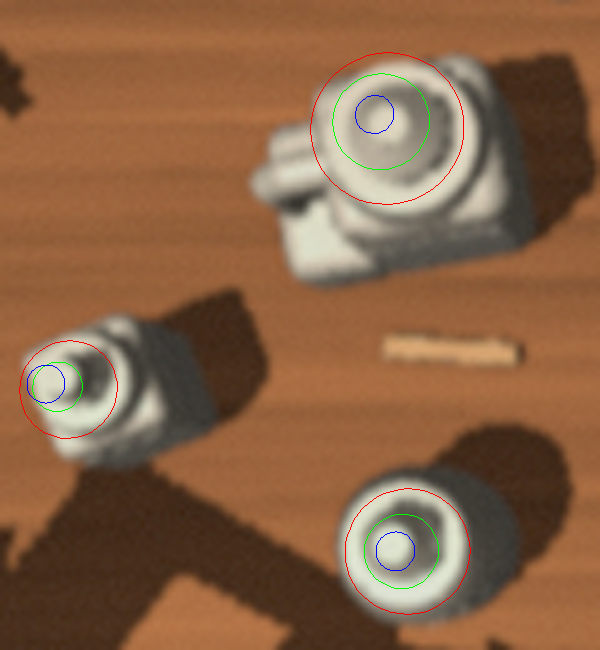

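View pics/o2.png

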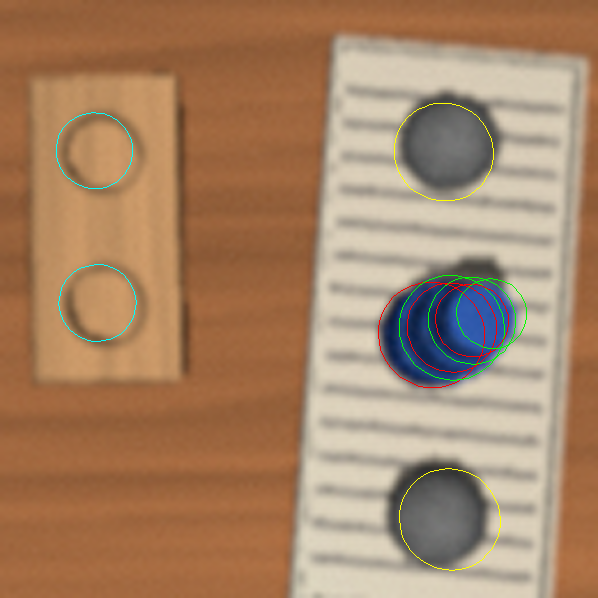

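View pics/o3.png

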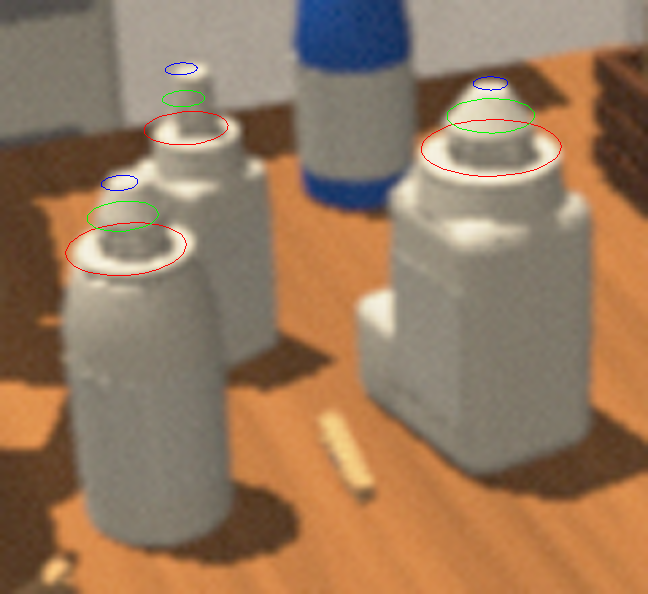

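View pics/o4.png

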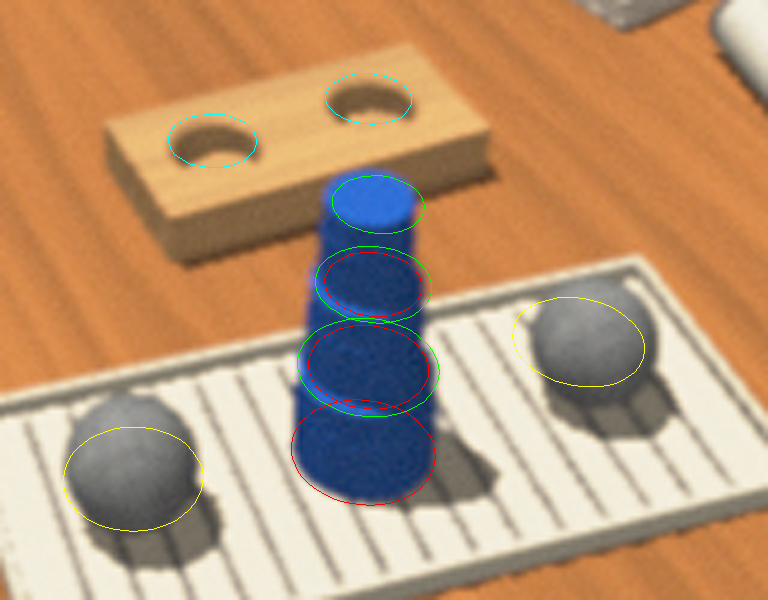

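```bash
python3 - <<'E'
from h import *
def t(n,b,s,p): return (n,(b[0]+p[0]/s-.5,b[1]+p[1]/s-.5))
A=("top",(110,120),5);B=("top",(280,120),4.6);D=("side",(160,105),5.4);F=("side",(220,205),4.8)
J={"jug":[(A,(392,121),.208),(D,(492,84),.208),(D,(491,150),.172),(A,(402,137),.172)],
"round":[(A,(395,549),.193),(D,(126,182),.193),(D,(130,250),.157),(A,(405,550),.157)],
"square":[(A,(50,381),.178),(D,(193,70),.178),(D,(195,132),.142),(A,(79,388),.142)],
"ballfar":[(B,(451,142),.033),(F,(594,338),.033)],
"ballnear":[(B,(439,513),.033),(F,(131,454),.033)],
"small":[(B,(480,315),.142),(F,(370,202),.142)],
"cup+":[(B,(101,151),.03),(F,(369,101),.03)],"cup-":[(B,(101,303),.03),(F,(213,143),.03)]}
for k,v in J.items():
    o=[(*t(a[0],a[1],a[2],p),z) for a,p,z in v]
    r=least_squares(lambda X:np.concatenate([proj(n,[X[0],X[1],z])[0]-uv for n,uv,z in o]),[.5,0])
    print(k,r.x,r.fun.round(1),np.array([atz(n,uv,z) for n,uv,z in o]).round(4).tolist())
E
```

```text
jug [0.6147 0.2325] [-0.4 -0.1 -0.4  0.9 -0.1  0.6  0.1 -0.5] [[0.6146, 0.2316], [0.6183, 0.2382], [0.6164, 0.236], [0.6135, 0.2327]]
round [0.4165 0.232 ] [-0.  -0.3 -0.7 -0.  -0.2 -0.5  0.4 -0.4] [[0.4158, 0.232], [0.4182, 0.231], [0.4163, 0.229], [0.4155, 0.233]]
square [0.4983 0.3967] [ 0.9 -0.5 -1.1  0.1 -0.6 -0.5 -0.4 -0.8] [[0.4972, 0.3989], [0.5017, 0.3957], [0.499, 0.3925], [0.4964, 0.3957]]
ballfar [ 0.6232 -0.2503] [-0.6 -0.2 -0.   0.7] [[0.6225, -0.2518], [0.6244, -0.2485]]
ballnear [ 0.4067 -0.2339] [-1.2 -0.1  0.3  1.2] [[0.4064, -0.2372], [0.4074, -0.2307]]
small [ 0.5107 -0.2385] [ 0.6  0.1 -0.1 -0.8] [[0.5111, -0.237], [0.5096, -0.2408]]
cup+ [ 0.6201 -0.0466] [-0.2  0.1  0.1  0.2] [[0.6204, -0.0471], [0.6202, -0.0456]]
cup- [ 0.5305 -0.0454] [ 0.   0.   0.  -0.1] [[0.5306, -0.0453], [0.5303, -0.0456]]
```

Emit:
step_arm --targets "0 0 -50 -8;0 0 -60 -16;0 0 -60 -24;0 0 -60 -26.5;0 0 -60 -26.5;0 0 -60 -26.5" --gripper 0 --squeeze 30

```text
t: 3.1
tcp_pos: [0.2789, 0.5592, 0.2912]
tool_rot: [0.001, 1.0, -0.0, -0.0]
force: [0.5, 0.4, 0.6]
finger_gap: 1.001
gripper_force: 0.0
```

Emit:
step_arm --targets "-232 -798 0 0;-232 -798 0 0;-232 -798 0 0;-232 -798 0 0;-232 -798 0 0;-232 -798 0 0;-232 -798 0 0;-232 -798 0 0;-232 -798 0 0;-232 -798 0 0;-232 -798 0 0;-232 -798 0 0"

```text
t: 4.3
tcp_pos: [0.4466, -0.019, 0.2915]
tool_rot: [0.001, 1.0, 0.0, 0.0]
force: [0.7, 0.8, 0.2]
finger_gap: 1.0
gripper_force: 0.0
```

Emit:
step_arm --targets "-64.5 -220 0 0;-64.5 -220 0 0;-64.5 -220 0 0;-64.5 -220 0 0;-64.5 -220 0 0;-64.5 -220 60 0;-64.5 -220 110 0;-64.5 -220 110 0;-64.5 -220 110 0"

```text
t: 5.2
tcp_pos: [0.5098, -0.2362, 0.1798]
tool_rot: [0.0, 1.0, 0.001, -0.002]
force: [-0.9, -0.2, 1.0]
finger_gap: 1.002
gripper_force: 0.0
```

Emit:
step_arm --targets "-1 -2 30 0;-1 -2 67 0;-1 -2 67 0;-1 -2 67 0"

```text
t: 5.6
tcp_pos: [0.5131, -0.2395, 0.1163]
tool_rot: [-0.0, 1.0, -0.001, 0.001]
force: [-0.1, -0.1, -0.0]
finger_gap: 1.0
gripper_force: 0.0
```

```bash
python3 - <<'E'
from h import *
s=manip.sense();p=s["tcp_pos"];print(p)
j=manip.snapshot("side");i=manip.snapshot("top")
overlay(j,"side",cap(.511,-.239,.1,.02,.042),(250,350,190,320),4.6,"pics/g1.png")
E
```

```text
[ 0.5131 -0.2395  0.1163]
```

View pics/g1.png

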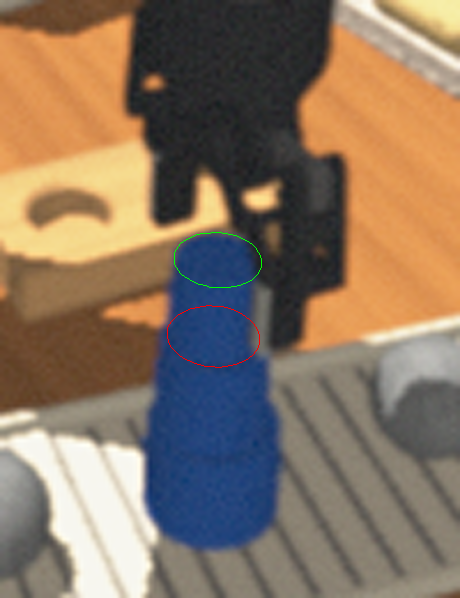

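```bash
python3 - <<'E'
from h import *
for dy in(-.057,-.0425,.0425,.057):
  for dx in (-.011,.011):
    print(dy,dx,((proj("side",[.513+dx,-.2395+dy,.129])[0]-[250,190]+.5)*4.6).round())
print(manip.sense()["q"])
i=manip.snapshot("top")
overlay(i,"top",cap(.511,-.239,.1,.02,.042),(310,440,130,260),4.6,"pics/g2.png")
E
```

```text
-0.057 -0.011 [264. 373.]
-0.057 0.011 [312. 358.]
-0.0425 -0.011 [247. 351.]
-0.0425 0.011 [294. 336.]
0.0425 -0.011 [153. 233.]
0.0425 0.011 [197. 220.]
0.057 -0.011 [138. 214.]
0.057 0.011 [182. 202.]
[-0.6342  0.6055  1.684   0.      0.8466 -2.2051]
```

View pics/g2.png

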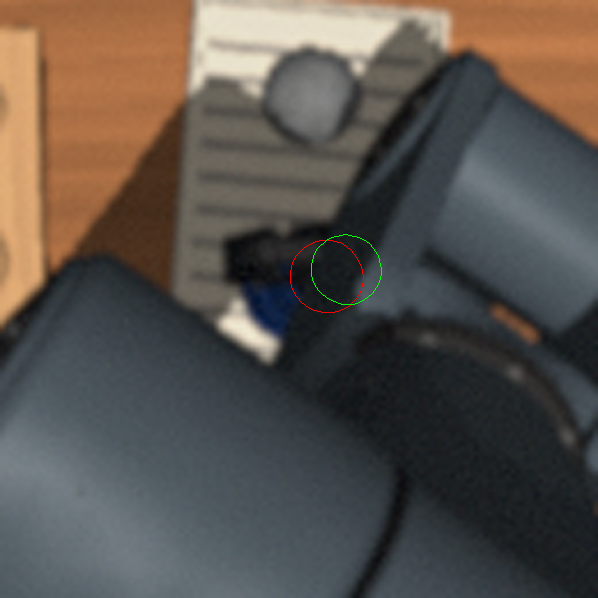

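Emit:
step_arm --targets "1 0 1 0;1 0 2 0;1 0 2 0;1 0 2 0;1 0 2 0;1 0 2 0;1 0 2 0;1 0 2 0" --gripper 1 --squeeze 25

```text
t: 6.55
tcp_pos: [0.5109, -0.239, 0.1128]
tool_rot: [0.0, 1.0, -0.0, 0.0]
force: [-0.6, 0.9, 6.3]
finger_gap: 0.442
gripper_force: 24.9
```

Emit:
step_arm --targets "0 0 -20 0;0 0 -50 0;0 0 -90 0;0 0 -120 0;0 0 -120 0;0 40 -120 0;0 80 -120 0;0 130 -120 0;0 180 -120 0;0 230 -120 0;0 280 -120 0;0 330 -120 0"

```text
t: 7.75
tcp_pos: [0.5098, 0.0929, 0.231]
tool_rot: [0.0, 1.0, -0.0, -0.001]
force: [2.1, 0.4, 0.1]
finger_gap: 0.445
gripper_force: 25.3
```

Emit:
step_arm --targets "12 40 0 0;12 90 0 0;12 140 0 0;12 190 0 0;12 240 0 0;12 280 0 0;12 305.5 0 0;12 305.5 0 0;12 305.5 0 0;12 305.5 0 0"

```text
t: 8.75
tcp_pos: [0.4985, 0.3952, 0.2313]
tool_rot: [0.001, 1.0, -0.001, -0.001]
force: [0.3, 0.0, -0.0]
finger_gap: 0.442
gripper_force: 25.4
```

```bash
python3 - <<'E'
from h import *
s=manip.sense();p=s["tcp_pos"];print(p,s["finger_gap"])
j=manip.snapshot("side")
for q in("cap_small","cap_medium"):
  for n in("side","top"):
    if n=="top": manip.snapshot("top")
    print(q,n,[(d["position"],round(d["p"],2)) for d in manip.mark_of(n,q)][:2])
overlay(j,"side",bottle(.499,.3965,.142,.024)+cap(p[0],p[1],p[2]-.0128,.02,.042),(150,250,70,200),4.6,"pics/g3.png")
E
```

```text
[0.4985 0.3952 0.2313] 0.44221436244501067
cap_small side [([192.2, 105.4], 0.5)]
cap_small top [([118.9, 192.7], 0.56)]
cap_medium side [([298.8, 278.7], 0.76)]
cap_medium top [([379.4, 191.5], 0.63)]
```

View pics/g3.png

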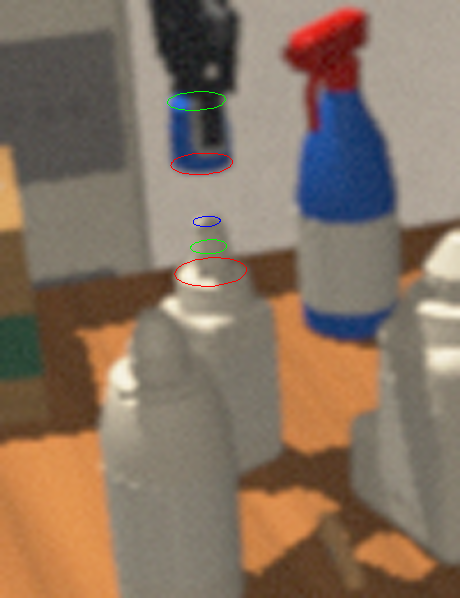

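Emit:
step_arm --targets "0 1 15 0;0 1 30 0;0 1 42 0;0 1 54 0;0 1 62 0;0 1 68 0;0 1 72 0;0 1 75 0;0 1 75 0;0 1 75 0"

```text
t: 10.1
tcp_pos: [0.4992, 0.3977, 0.1576]
tool_rot: [0.0, 1.0, 0.0, 0.0]
force: [-0.2, -0.1, -0.7]
finger_gap: 0.44
gripper_force: 25.4
```

Emit:
step_arm --targets "0 0 1 0;0 0 2 0;0 0 3 0;0 0 3 0;0 0 3 0"

```text
t: 10.6
tcp_pos: [0.4991, 0.3976, 0.1548]
tool_rot: [0.0, 1.0, 0.0, 0.0]
force: [-0.7, 0.2, 3.7]
finger_gap: 0.444
gripper_force: 25.6
```

Emit:
step_arm --targets "0 0 0 0;0 0 0 0;0 0 0 0;0 0 0 0;0 0 0 0;0 0 -15 0;0 0 -40 0;0 0 -90 0;0 0 -90 0" --gripper 0

```text
t: 11.5
tcp_pos: [0.5029, 0.3998, 0.2516]
tool_rot: [0.0, 1.0, 0.004, 0.006]
force: [1.8, 0.3, 1.5]
finger_gap: 1.003
gripper_force: 0.0
```

Emit:
step_arm --targets "-12 -40 0 0;-12 -90 0 0;-12 -140 0 0;-12 -190 0 0;-12 -240 0 0;-12 -290 0 0;-12 -340 0 0;-12 -390 0 0;-12 -440 0 0;-12 -490 0 0;-12 -490 0 0;-12 -490 0 0"

```text
t: 12.7
tcp_pos: [0.5106, -0.0935, 0.2441]
tool_rot: [0.002, 1.0, 0.0, -0.0]
force: [-0.7, -0.1, 0.3]
finger_gap: 0.996
gripper_force: 0.0
```

```bash
python3 - <<'E'
from h import *
s=manip.sense();p=s["tcp_pos"];print(p,s["finger_gap"])
j=manip.snapshot("side");i=manip.snapshot("top")
M=cap(.511,-.241,.054,.0255,.046)
S=cap(.499,.3975,.142,.02,.042)
overlay(j,"side",M,(250,350,230,330),4,"pics/a.png");overlay(j,"side",S,(160,260,100,200),4,"pics/b.png")
overlay(i,"top",M,(330,430,140,240),4,"pics/c.png");overlay(i,"top",S,(80,180,140,240),4,"pics/d.png")
r=cv2.imread
cv2.imwrite("pics/m1.png",cv2.resize(np.vstack([np.hstack([r("pics/a.png"),r("pics/b.png")]),np.hstack([r("pics/c.png"),r("pics/d.png")])]),(600,600),interpolation=cv2.INTER_AREA))
E
```

```text
[ 0.5106 -0.0935  0.2441] 0.9959171782723655
```

View pics/m1.png

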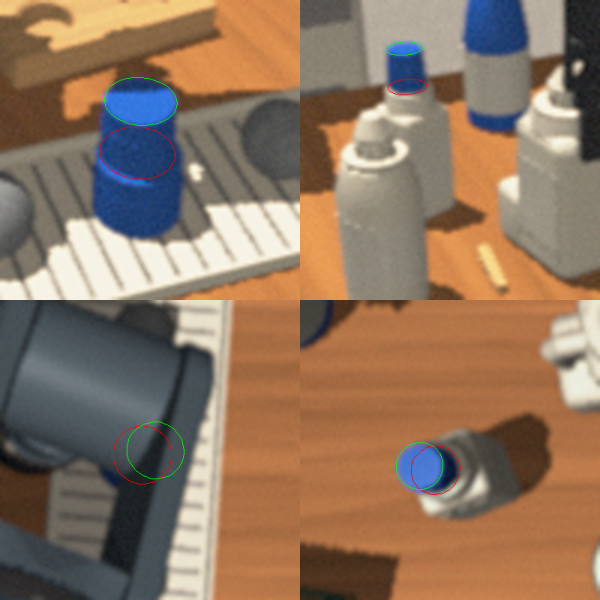

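Emit:
step_arm --targets "0 -40 0 0;0 -90 0 0;0 -130 0 0;0 -147.5 20 0;0 -147.5 60 0;0 -147.5 100 0;0 -147.5 130 0;0 -147.5 155 0;0 -147.5 175 0;0 -147.5 175 0;0 -147.5 175 0;0 -147.5 175 0"

```text
t: 14.0
tcp_pos: [0.5119, -0.2396, 0.0705]
tool_rot: [-0.001, 1.0, -0.001, 0.001]
force: [-0.6, -0.2, 0.1]
finger_gap: 0.999
gripper_force: 0.0
```

Emit:
step_arm --targets "0 0 0 0;0 0 0 0;0 0 0 0;0 0 0 0;0 0 0 0;0 0 0 0;0 0 0 0" --gripper 1

```text
t: 14.7
tcp_pos: [0.5112, -0.2403, 0.0705]
tool_rot: [0.0, 1.0, -0.0, 0.001]
force: [-0.4, 0.7, 4.7]
finger_gap: 0.577
gripper_force: 25.3
```

Emit:
step_arm --targets "0 0 -15 0;0 0 -50 0;0 0 -90 0;0 0 -130 0;0 0 -160 0;8 40 -165 0;16 80 -165 0;26 130 -165 0;36 180 -165 0;46 230 -165 0;56 280 -165 0;66 330 -165 0"

```text
t: 15.9
tcp_pos: [0.4451, 0.0868, 0.2347]
tool_rot: [0.001, 1.0, 0.0, 0.0]
force: [1.0, -0.7, -0.0]
finger_gap: 0.576
gripper_force: 26.1
```

Emit:
step_arm --targets "10 45 0 0;19 90 0 0;28.5 130 0 0;28.5 142 0 0;28.5 142 0 0;28.5 142 0 0;28.5 142 0 0"

```text
t: 16.6
tcp_pos: [0.4178, 0.2259, 0.2343]
tool_rot: [0.001, 1.0, -0.0, -0.0]
force: [-0.0, -0.5, -0.2]
finger_gap: 0.573
gripper_force: 26.1
```

```bash
python3 - <<'E'
from h import *
s=manip.sense();p=s["tcp_pos"];print(p,s["finger_gap"])
j=manip.snapshot("side");i=manip.snapshot("top")
M=cap(p[0],p[1],p[2]-.0165,.0255,.046)+bottle(.4165,.231,.157,.03)
overlay(j,"side",M,(140,240,90,220),4.6,"pics/a.png")
E
```

```text
[0.4178 0.2259 0.2343] 0.5727450219912947
```

View pics/a.png

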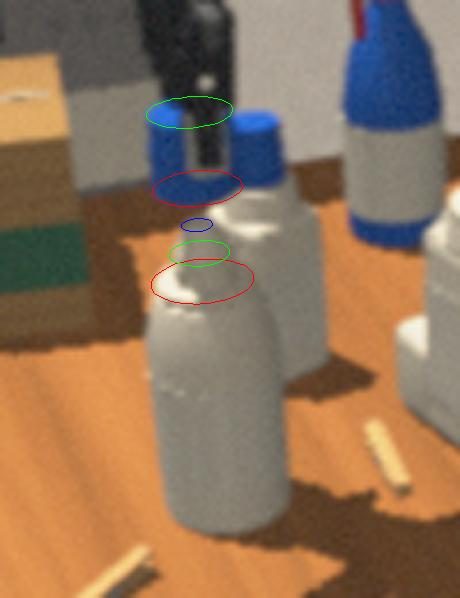

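Emit:
step_arm --targets "0 0 0 0;0 0 15 0;0 0 28 0;0 0 40 0;0 0 50 0;0 0 56 0;0 0 56 0;0 0 56 0"

```text
t: 17.5
tcp_pos: [0.4197, 0.2293, 0.1785]
tool_rot: [0.002, 1.0, 0.003, 0.002]
force: [2.4, 9.0, -5.2]
finger_gap: 0.578
gripper_force: 27.3
```

Emit:
step_arm --targets "-1 1 0 0;-1 2.5 0 0;-1 3 0 0;-1 3 0 0;-1 3 0 0"

```text
t: 18.0
tcp_pos: [0.4185, 0.23, 0.1784]
tool_rot: [0.0, 1.0, -0.0, 0.0]
force: [0.1, 0.5, 0.2]
finger_gap: 0.573
gripper_force: 27.9
```

Emit:
step_arm --targets "0 0 2 0;0 0 3.5 0;0 0 5 0;0 0 5.5 0;0 0 5.5 0;0 0 5.5 0"

```text
t: 18.6
tcp_pos: [0.4184, 0.2303, 0.1733]
tool_rot: [0.0, 1.0, 0.0, 0.0]
force: [-1.5, 1.8, 5.2]
finger_gap: 0.574
gripper_force: 28.1
```

Emit:
step_arm --targets "0 0 0 0;0 0 0 0;0 0 0 0;0 0 0 0;0 0 0 0;0 0 -15 0;0 0 -40 0;0 0 -77 0;-10 -40 -77 0;-20 -80 -77 0;-30 -130 -77 0;-40 -180 -77 0" --gripper 0

```text
t: 19.8
tcp_pos: [0.458, 0.0507, 0.25]
tool_rot: [-0.001, 1.0, -0.0, 0.0]
force: [1.4, 0.8, 0.6]
finger_gap: 1.001
gripper_force: 0.0
```

Emit:
step_arm --targets "-10 -50 0 0;-20 -100 0 0;-30 -150 0 0;-40 -150 0 0;-53 -150 0 0;-53 -150 0 0;-53 -150 0 0"

```text
t: 20.5
tcp_pos: [0.5105, -0.096, 0.2495]
tool_rot: [-0.001, 1.0, 0.0, -0.001]
force: [0.2, -0.7, -0.2]
finger_gap: 1.002
gripper_force: 0.0
```

```bash
python3 - <<'E'
from h import *
s=manip.sense();p=s["tcp_pos"];print(p,s["finger_gap"])
j=manip.snapshot("side");i=manip.snapshot("top")
M=cap(.511,-.242,.004,.0315,.05)
S=cap(.418,.2305,.157,.0255,.046)+bottle(.615,.2335,.172,.037)
b=(250,350,230,330)
overlay(j,"side",M,b,4,"pics/a.png");overlay(j,"side",S,(165,265,90,190),4,"pics/b.png")
overlay(i,"top",M,(330,430,140,240),4,"pics/c.png");overlay(i,"top",S,(150,250,140,240),4,"pics/d.png")
r=cv2.imread
cv2.imwrite("pics/m2.png",cv2.resize(np.vstack([np.hstack([r("pics/a.png"),r("pics/b.png")]),np.hstack([r("pics/c.png"),r("pics/d.png")])]),(600,600),interpolation=cv2.INTER_AREA))
E
```

```text
[ 0.5105 -0.096   0.2495] 1.0018456257181492
```

View pics/m2.png

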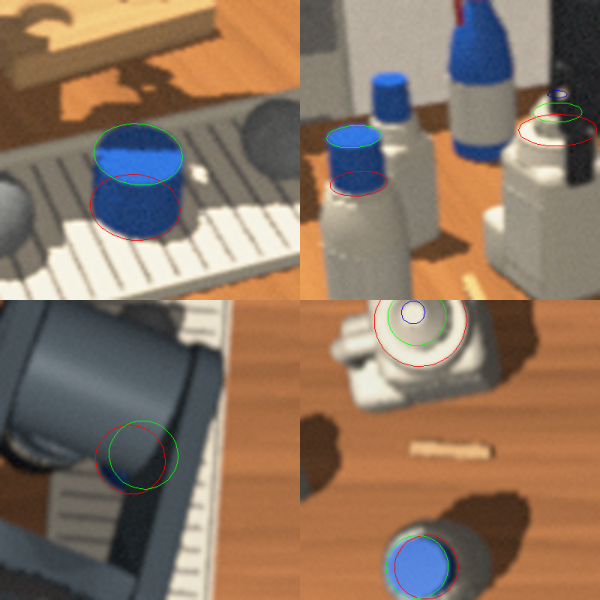

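Emit:
step_arm --targets "-1 -40 0 0;-1 -90 0 0;-1 -130 10 0;-1 -146 40 0;-1 -146 80 0;-1 -146 120 0;-1 -146 160 0;-1 -146 185 0;-1 -146 205 0;-1 -146 220 0;-1 -146 227 0;-1 -146 227 0"

```text
t: 21.8
tcp_pos: [0.5117, -0.2432, 0.0224]
tool_rot: [-0.0, 1.0, 0.0, -0.0]
force: [-0.1, 0.3, -0.3]
finger_gap: 1.001
gripper_force: 0.0
```

Emit:
step_arm --targets "0 0 0 0;0 0 0 0;0 0 0 0;0 0 0 0;0 0 0 0;0 0 0 0;0 0 0 0" --gripper 1

```text
t: 22.5
tcp_pos: [0.5126, -0.2443, 0.0242]
tool_rot: [0.0, 1.0, -0.001, 0.001]
force: [-0.2, 1.2, 7.0]
finger_gap: 0.694
gripper_force: 27.2
```

Emit:
step_arm --targets "0 0 -15 0;0 0 -50 0;0 0 -90 0;0 0 -140 0;0 0 -185 0;0 0 -215 0;-8 40 -222 0;-20 90 -222 0;-30 140 -222 0;-40 190 -222 0;-50 240 -222 0;-60 280 -222 0"

```text
t: 23.7
tcp_pos: [0.5714, 0.0384, 0.2458]
tool_rot: [-0.0, 1.0, 0.0, 0.0]
force: [0.5, -1.5, -0.4]
finger_gap: 0.692
gripper_force: 27.2
```

Emit:
step_arm --targets "-10 45 0 0;-20 90 0 0;-30 135 0 0;-40 175 0 0;-43 197 0 0;-43 197 0 0;-43 197 0 0;-43 197 0 0;-43 197 0 0"

```text
t: 24.6
tcp_pos: [0.6149, 0.2316, 0.2451]
tool_rot: [0.001, 1.0, -0.0, -0.0]
force: [0.4, 0.6, -0.1]
finger_gap: 0.69
gripper_force: 27.2
```

```bash
python3 - <<'E'
from h import *
s=manip.sense();p=s["tcp_pos"];print(p,s["finger_gap"])
j=manip.snapshot("side");i=manip.snapshot("top")
M=cap(p[0],p[1],p[2]-.019,.0315,.05)+bottle(.615,.2335,.172,.037)
overlay(j,"side",M,(200,300,70,200),4.6,"pics/a.png")
E
```

```text
[0.6149 0.2316 0.2451] 0.690238426573654
```

View pics/a.png

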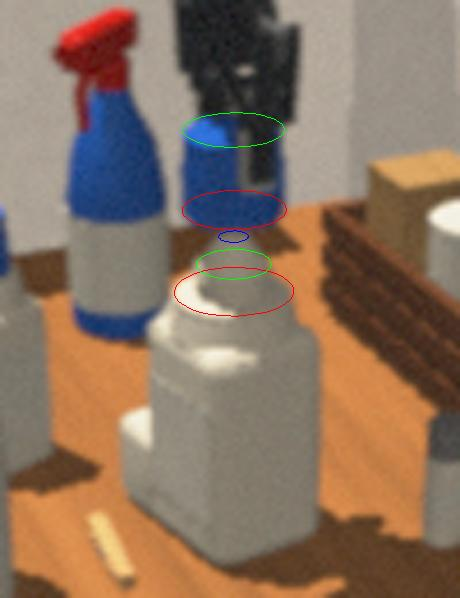

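Emit:
step_arm --targets "0 1 12 0;0 1 24 0;0 1 34 0;0 1 42 0;0 1 47 0;0 1 50 0;0 1 50 0;0 1 50 0;0 1 50 0"

```text
t: 25.6
tcp_pos: [0.6153, 0.2342, 0.1954]
tool_rot: [0.0, 1.0, 0.0, 0.001]
force: [0.3, 0.8, -0.4]
finger_gap: 0.696
gripper_force: 27.2
```

Emit:
step_arm --targets "0 0 1.5 0;0 0 3 0;0 0 4 0;0 0 4 0;0 0 4 0;0 0 4 0"

```text
t: 26.2
tcp_pos: [0.6152, 0.2342, 0.1922]
tool_rot: [0.0, 1.0, 0.0, 0.001]
force: [-1.6, -0.1, 5.6]
finger_gap: 0.692
gripper_force: 27.8
```

Emit:
step_arm --targets "0 0 0 0;0 0 0 0;0 0 0 0;0 0 0 0;0 0 0 0;0 0 -15 0;0 0 -40 0;0 0 -68 0;-8 -40 -68 0;-8 -90 -68 0;-8 -140 -68 0;-8 -180 -68 0" --gripper 0

```text
t: 27.4
tcp_pos: [0.6228, 0.0517, 0.2589]
tool_rot: [0.0, 1.0, -0.0, 0.0]
force: [0.1, 0.9, 0.2]
finger_gap: 1.001
gripper_force: 0.0
```

Emit:
step_arm --targets "0 -50 0 0;0 -100 0 0;0 -140 0 0;0 -170 0 0;0 -170 0 0;0 -170 0 0"

```text
t: 28.0
tcp_pos: [0.6227, -0.1164, 0.2586]
tool_rot: [0.001, 1.0, 0.0, -0.0]
force: [0.7, 0.4, -0.3]
finger_gap: 0.998
gripper_force: 0.0
```

```bash
python3 - <<'E'
from h import *
s=manip.sense();p=s["tcp_pos"];print(p,s["finger_gap"])
j=manip.snapshot("side");i=manip.snapshot("top")
for n in C:
  for d in manip.masks_of(n,"ball_a_center")[:3]:
    v,u=np.nonzero(d["pixels"]);print(n,round(d["p"],2),d["pixels"].sum(),atz(n,(u.mean(),v.mean()),.033),atz(n,((u.min()+u.max())/2,(v.min()+v.max())/2),.033))
L=cap(.615,.234,.172,.0315,.05)
B=[(circ(.623,-.2505,.033,.029),(0,255,255)),(circ(.406,-.236,.033,.029),(0,255,255))]+[(circ(x,y,.03,.0225),(255,255,0)) for x,y in((.62,-.0465),(.5305,-.0455))]
overlay(j,"side",B,(220,380,205,330),3,"pics/a.png");overlay(j,"side",L,(200,300,90,215),3,"pics/b.png")
r=cv2.imread
cv2.imwrite("pics/m3.png",np.hstack([r("pics/a.png"),r("pics/b.png")]))
E
```

```text
[ 0.6227 -0.1164  0.2586] 0.9982571789164504
side 0.88 579 [ 0.6243 -0.2518] [ 0.624 -0.252]
top 0.49 127 [ 0.6309 -0.2413] [ 0.6305 -0.2412]
```

View pics/m3.png

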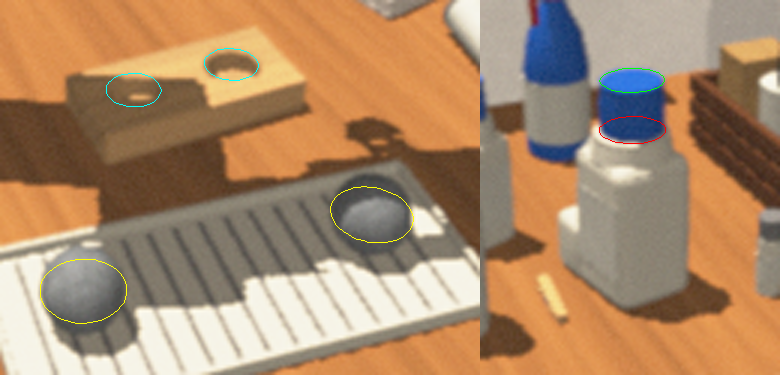

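Emit:
step_arm --targets "0 -40 0 0;0 -85 20 0;0 -120 60 0;0 -134.5 100 0;0 -134.5 140 0;0 -134.5 175 0;0 -134.5 200 0;0 -134.5 220 0;0 -134.5 235 0;0 -134.5 242 0;0 -134.5 242 0;0 -134.5 242 0"

```text
t: 29.4
tcp_pos: [0.6236, -0.2505, 0.0177]
tool_rot: [-0.0, 1.0, -0.0, 0.001]
force: [0.2, -0.0, 0.4]
finger_gap: 1.001
gripper_force: 0.0
```

Emit:
step_arm --targets "0 0 0 0;0 0 0 0;0 0 0 0;0 0 0 0;0 0 0 0;0 0 0 0;0 0 0 0" --gripper 1

```text
t: 30.1
tcp_pos: [0.6236, -0.2509, 0.0182]
tool_rot: [0.0, 1.0, -0.001, 0.001]
force: [-0.3, 0.4, 6.6]
finger_gap: 0.66
gripper_force: 26.1
```

Emit:
step_arm --targets "0 0 -20 0;0 0 -60 0;0 0 -85 0;1 40 -85 0;2 90 -85 0;3 140 -85 0;3.5 180 -85 0;3.5 204.5 -85 0;3.5 204.5 -85 0;3.5 204.5 -85 0;3.5 204.5 -85 0"

```text
t: 31.2
tcp_pos: [0.6197, -0.0471, 0.1018]
tool_rot: [0.001, 1.0, -0.0, 0.0]
force: [0.2, -0.2, 0.2]
finger_gap: 0.665
gripper_force: 27.0
```

```bash
python3 - <<'E'
from h import *
s=manip.sense();p=s["tcp_pos"];print(p,s["finger_gap"])
j=manip.snapshot("side");i=manip.snapshot("top")
for n in C:
  for d in manip.masks_of(n,"ball_a_center")[:3]:
    v,u=np.nonzero(d["pixels"]);print(n,round(d["p"],2),d["pixels"].sum(),u.min(),u.max(),v.min(),v.max(),atz(n,(u.mean(),v.mean()),.115))
print(proj("side",[p[0],p[1],p[2]+.015]),[proj("side",[.62,-.0465,.03])])
E
```

```text
[ 0.6197 -0.0471  0.1018] 0.6645484225454004
side 0.75 278 287 301 186 209 [ 0.6122 -0.0428]
[[298.1153 196.6857]] [array([[296.4525, 225.7493]])]
```

Emit:
step_arm --targets "0 0 15 0;0 0 30 0;0 0 44 0;0 0 54 0;0 0 60 0;0 0 65 0;0 0 65 0;0 0 65 0;0 0 65 0"

```text
t: 32.3
tcp_pos: [0.6196, -0.0459, 0.0373]
tool_rot: [0.0, 1.0, -0.0, 0.0]
force: [-0.7, -0.3, -0.6]
finger_gap: 0.664
gripper_force: 27.0
```

Emit:
step_arm --targets "0 0 1 0;0 0 2 0;0 0 3 0;0 0 4 0;0 0 4 0;0 0 4 0"

```text
t: 32.9
tcp_pos: [0.621, -0.047, 0.0341]
tool_rot: [-0.0, 1.0, -0.001, 0.002]
force: [-0.0, -2.7, 5.0]
finger_gap: 0.664
gripper_force: 27.4
```

Emit:
step_arm --targets "0 0 0 0;0 0 0 0;0 0 0 0;0 0 0 0;0 0 0 0;0 0 -15 0;0 0 -50 0;0 0 -90 0;0 0 -116 0;30 -25 -116 0;65 -55 -116 0;95 -80 -116 0" --gripper 0

```text
t: 34.1
tcp_pos: [0.5233, -0.1266, 0.1503]
tool_rot: [-0.0, 1.0, -0.001, 0.001]
force: [-0.8, -0.7, 0.2]
finger_gap: 0.999
gripper_force: 0.0
```

```bash
python3 - <<'E'
from h import *
s=manip.sense();p=s["tcp_pos"];print(p,s["finger_gap"])
j=manip.snapshot("side");i=manip.snapshot("top")
for n in C:
  for d in manip.masks_of(n,"ball_a_center")[:3]:
    v,u=np.nonzero(d["pixels"]);print(n,round(d["p"],2),d["pixels"].sum(),atz(n,(u.mean(),v.mean()),.033),atz(n,(u.mean(),v.mean()),.048))
E
```

```text
[ 0.5233 -0.1266  0.1503] 0.9994150761747166
side 0.76 381 [ 0.6326 -0.0341] [ 0.6218 -0.0524]
top 0.84 345 [ 0.6207 -0.0501] [ 0.6182 -0.0488]
```

Emit:
step_arm --targets "30 -28 0 0;60 -56 0 0;90 -84 0 0;117 -109 0 0;117 -109 10 0;117 -109 40 0;117 -109 75 0;117 -109 105 0;117 -109 125 0;117 -109 132 0;117 -109 132 0;117 -109 132 0"

```text
t: 35.5
tcp_pos: [0.4084, -0.2348, 0.0173]
tool_rot: [-0.0, 1.0, -0.0, 0.001]
force: [0.1, -0.4, 0.3]
finger_gap: 1.005
gripper_force: 0.0
```

Emit:
step_arm --targets "0 0 0 0;0 0 0 0;0 0 0 0;0 0 0 0;0 0 0 0;0 0 0 0;0 0 0 0" --gripper 1

```text
t: 36.2
tcp_pos: [0.4077, -0.235, 0.018]
tool_rot: [0.0, 1.0, -0.0, 0.001]
force: [1.4, 1.0, 4.9]
finger_gap: 0.668
gripper_force: 25.5
```

Emit:
step_arm --targets "0 0 -20 0;0 0 -60 0;0 0 -85 0;-25 40 -85 0;-50 80 -85 0;-75 115 -85 0;-100 155 -85 0;-123 189.5 -85 0;-123 189.5 -85 0;-123 189.5 -85 0;-123 189.5 -85 0"

```text
t: 37.3
tcp_pos: [0.5295, -0.046, 0.1019]
tool_rot: [0.001, 1.0, -0.0, -0.0]
force: [-0.3, -0.1, -0.8]
finger_gap: 0.661
gripper_force: 27.2
```

Emit:
step_arm --targets "0 0 15 0;0 0 30 0;0 0 44 0;0 0 54 0;0 0 60 0;0 0 64 0;0 0 66 0;0 0 66 0;0 0 66 0"

```text
t: 38.2
tcp_pos: [0.5313, -0.0458, 0.0363]
tool_rot: [-0.0, 1.0, -0.0, 0.001]
force: [1.5, -2.9, 0.6]
finger_gap: 0.663
gripper_force: 27.3
```

Emit:
step_arm --targets "0 0 1 0;0 0 2 0;0 0 3 0;0 0 3 0;0 0 3 0"

```text
t: 38.7
tcp_pos: [0.5326, -0.0463, 0.0346]
tool_rot: [-0.0, 1.0, -0.001, 0.003]
force: [0.5, -2.6, 9.6]
finger_gap: 0.66
gripper_force: 28.0
```

Emit:
step_arm --targets "0 0 0 0;0 0 0 0;0 0 0 0;0 0 0 0;0 0 0 0;0 0 -15 0;0 0 -50 0;0 0 -90 0;0 0 -140 0;50 -30 -190 0;70 -60 -190 0;70 -100 -190 0" --gripper 0

```text
t: 39.9
tcp_pos: [0.4573, -0.1439, 0.2248]
tool_rot: [-0.001, 1.0, 0.0, -0.0]
force: [1.0, -0.7, 0.6]
finger_gap: 1.003
gripper_force: 0.0
```

Emit:
step_arm --targets "10 -50 0 0;20 -100 0 0;20 -100 0 0;20 -100 0 0;20 -100 0 0;20 -100 0 0"

```text
t: 40.5
tcp_pos: [0.4403, -0.2435, 0.2226]
tool_rot: [-0.001, 1.0, 0.001, -0.0]
force: [0.5, 0.5, 0.3]
finger_gap: 1.0
gripper_force: 0.0
```

```bash
python3 - <<'E'
from h import *
s=manip.sense();p=s["tcp_pos"];print(p,s["finger_gap"])
j=manip.snapshot("side");i=manip.snapshot("top")
B=[(circ(x,y,.048,.029),(0,255,255)) for x,y in((.62,-.0465),(.5305,-.0455))]
K=cap(.615,.234,.172,.0315,.05)+cap(.418,.2305,.157,.0255,.046)+cap(.499,.3975,.142,.02,.042)
overlay(j,"side",B+K,(160,340,90,275),3,"pics/a.png");overlay(i,"top",B+K,(110,330,120,270),2.6,"pics/b.png")
for n in C:
  for d in manip.masks_of(n,"ball_a_center")[:3]:
    v,u=np.nonzero(d["pixels"]);print(n,round(d["p"],2),d["pixels"].sum(),atz(n,(u.mean(),v.mean()),.048))
E
```

```text
[ 0.4403 -0.2435  0.2226] 0.9995744609963978
side 0.67 421 [ 0.6226 -0.0497]
top 0.93 330 [ 0.6187 -0.0483]
```

View pics/a.png

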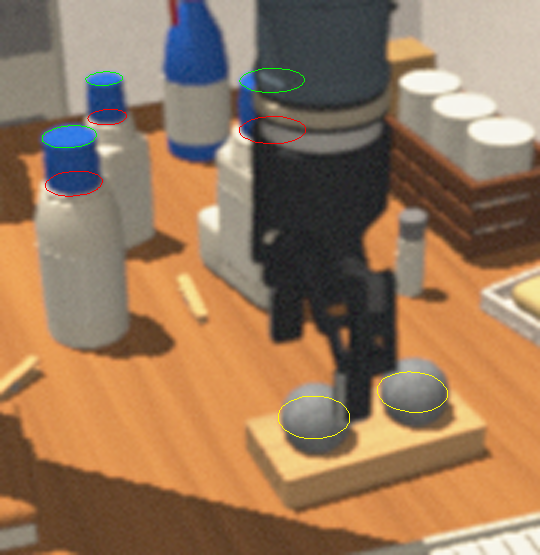

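The picture shows both balls in the stand's cups, at (314,418) and (412,392), in line with the predicted outlines. The small and medium caps are seated. The jug's cap was seen seated earlier and has not been touched since.

```bash
python3 -c "
from station import manip
print(manip.sign_off())"
```

```text
the job is handed in; nothing more can be done
None
```

The job is handed in: as far as the camera checks show, all three caps are seated on their own bottles and one dryer ball sits in each cup of the stand, after about 41 s of the 136 s allowed; the sign-off gave no verdict.

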